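# Drive a worn bearing bush out of its housing with the fitting drift

### The arm

A 6-joint arm with a two-finger parallel gripper is mounted at the origin on a cart in front of the work surface, level with it; the furniture and walls round the work are solid. World frame = base frame: x ahead of the robot, y to its left, z up, the work surface at z = 0. Lengths are in m, angles in rad, forces in N, time in s.
With the tool pointing down it reaches from about 0.3 to 0.875 m from the base axis. Payload 6.4 kg.
Tool frame: the origin (TCP) lies at the very end of the fingers, on their centre line; the grasp point (between the pads) lies 19 mm behind it; z points along the fingers, y is the line along which they close (so a half turn about z gives the same grasp; the last joint's range is limited). The gripper opens to 88 mm and grips with 3 to 60 N. Pads are 18 mm wide; open, the fingers measure 123 mm over their backs; the gripper's body (75 mm by 187 mm) begins 45 mm behind the grasp point.
Start: joints at [1.015, 0.181, 1.607, -0, 1.354, -0.206], TCP at [0.197, 0.54, 0.2] pointing down, gripper open.
Joint ranges: [-2.99, 2.99], [-0.89, 2.07], [0.3, 2.58], [-1.14, 4.28], [0, 2.63], [-3.12, 3.12]. Speed limits (rad/s): [2.57, 2.57, 3.01, 3.14, 3.14, 3.14].

### API

Orientations are given as a unit quaternion [w, x, y, z].
In Python, from station import manip gives the robot as it stands. The module is installed in compiled form; this text tells all that it offers.
- The arm moves only by the tool carry_out, never from a script. Its argument "deltas" is a list that holds one entry, the list of rows, each a list of 5 numbers: the shift along the tool's x, y, z in mm, then the turn about the tool's z in degrees, then the gripper's target within -1 to 1 (fully open at 1, half-way at 0, shut at -1). In form: [[[x, y, z, turn, hand], ...]]. A call has 1 to 5 rows; each row is the pose to reach, as a shift and turn from the pose commanded when the call began, along the tool's axes at that moment; what a row does not reach only later rows make up. A row lasts 1/8 s, in which the tool goes at most 62.5 mm and 10.7 degrees, less where a joint would pass 70% of its speed; a pose out of reach is approached as far as the arm can. A call with a gripper value outside its range is refused whole. The fingers move at their own pace and stop on an object; "newtons" is the grip in N (left out, the last holds). Time passes only in rows, so rows that repeat a pose let the fingers close. It gives the time, the measured TCP pose, the force, the opening and the grip force at its end, in the units of the state.
- manip.state(): the state, without advancing time (a new reading comes with each control period).
- manip.capture(name): name is "scene" or "top" or "wrist"; returns the picture (420x560x3 uint8, red, green, blue); there is no depth.
- manip.camera_model(name): a dict with "vfov" (degrees; the focal length in pixels is half the picture's height over the tangent of half this angle, whatever the lens; pixels are square), "cx", "cy" (the principal point, pixels), "k1" (the pictures are not rectified: a ray, as slopes to the right and down, at radius r is drawn at 1 + k1 r^2 times it, then the intrinsics apply), "R" (3x3) and "t" (3): a world point X has camera coordinates R X + t. Camera axes: x right, y down, z forward; pixel columns grow to the right and rows downward; lengths in m; the calibration is good to about 2 mm. A picture is of the moment at which its call begins: read the wrist's pose just before it. camera_model takes no time and is no camera call; for the wrist camera it gives the pose at the moment of the call.
- manip.hand_in(): hands the job in; it is judged then, once.
The state is a dict: "clock": time; "joints": joint angles; "qvel": joint speeds; "joint_efforts": joint torques, N m; "tool_pos": TCP position; "tool_rot": TCP orientation; "ft_force": force on the tool from outside, world axes, zero at the start; "ft_torque": the same for the moment, N m; "grip_width": finger opening in m; "grip_force": force on a finger pad.
Only numpy, scipy, OpenCV 4.12 (cv2) and the standard library are available. Lean on these libraries where they do the work, as an engineer would, in place of code of your own. Each camera call takes 0.05 s, during which the arm holds its last target. There are 200 camera calls.

### The job

Get the worn bush out of the eccentric aluminium bearing housing that is clamped on the steel bench block: take from the wooden stand the drift whose nose fits the housing's bore and bears on the bush, feel your way into the bore from above, and drive the bush out at the bottom until it drops onto the pad. Never lean on the work with more than about 3 kg (30 N). Then stand the drift back upright, fully down in the stand, so that all three drifts stand there, and leave the other things on the bench where they are.

Things in the scene. Friction and masses are not known exactly. Their poses are not given: they have to be found in the camera images.
- bench_block: Fixed steel bench block holding the work: base 104 x 130 x 12 mm, two cheeks, top plate with its upper face 54 mm above the bench and a 34 mm relief hole; open along its x. Origin: centre of the underside, z up. Two toe clamps on its y axis at +-39 mm (nuts up to 73 mm above the bench) hold the aluminium bearing housing down, see block_top.
- block_top (a point): Centre of the block's top face, 54 mm up. On it lies the eccentric bearing housing: a round flange, 61 mm, centred here, and a barrel (34 mm, flat top 28 mm above this point) with a vertical 13.6 mm bore, sharp-edged. Barrel and bore stand 6 mm off this centre. The housing is clamped turned to any angle, so which way the bore lies is different each time and in no reading: feel for it.
- catch_pad (a point): Centre of the rubber pad's upper face, 15 mm above the bench, under the block's relief hole: the bush drops onto it.
- bush (a joint): How far the bush has moved down, m; starts at 0 to 0.003. Brass sleeve, 18 mm outside, 8 mm inside, 14 mm long, a press fit below the 13.6 mm bore. At 0 its upper end is 68 mm above the bench, its lower end 54 mm. Pushed down with a steady 10 to 16 N it slides, and stays where the push ends; from about 0.013 on it lets go and drops onto the pad (0.039).
- drift_stand: Fixed open wooden rack, 56 (x) x 190 (y) x 62 mm high; origin at the centre of its underside, z up. Its bar has three sockets along its y at -55, 0 and +55 mm: a round 27 mm hole, 12 mm deep, for the shank, over a 16 mm hole for the nose. A drift hangs in it with its shoulder 50 mm and its nose's end 12 mm above the bench, the nose in sight below the bar; 50 mm of shank show above.
- drift_mid: The drift that fits: steel, 100 mm long, nose 11 mm thick and 38 mm long. It passes the 13.6 mm bore and bears on the end of the bush. Origin: centre of the nose's flat end; z up along its axis. Above the nose an octagonal dark steel shank, 22 mm across flats, 38 to 100 mm above the origin, with a flat shoulder below; flats every 45 degrees, the first square to its x axis. About 0.2 kg.
- drift_mid_tip (a point): Centre of the flat end of the 11 mm drift's nose (the drift's origin).
- drift_thin: Drift with a 5 mm nose, 38 mm long: it would slip into the bush. Origin: centre of the nose's flat end; z up along its axis. Above the nose an octagonal dark steel shank, 22 mm across flats, 38 to 100 mm above the origin, with a flat shoulder below; flats every 45 degrees, the first square to its x axis. About 0.2 kg.
- drift_thick: Drift with a 15 mm nose, 38 mm long: it does not enter the bore. Origin: centre of the nose's flat end; z up along its axis. Above the nose an octagonal dark steel shank, 22 mm across flats, 38 to 100 mm above the origin, with a flat shoulder below; flats every 45 degrees, the first square to its x axis. About 0.2 kg.
- motor: Bystander: small round motor, 37 mm across, 41 mm high; origin at the centre of its underside. Leave it where it is.
- cassette: Bystander: compact cassette lying flat, 64 x 100 x 12 mm; origin at the centre of its underside. Leave it where it is.
- capacitor: Bystander: small upright blue capacitor, 22 mm across, 30 mm high; origin at the centre of its underside. Leave it where it is.
- cutters: Bystander: side cutters lying flat, 145 x 50 x 11 mm; origin at the centre of its underside. Leave it where it is.
- tweezers: Bystander: steel tweezers lying flat, 12 x 124 x 8 mm; origin at the centre of its underside. Leave it where it is.
- driver: Bystander: yellow-handled screwdriver lying down, 198 mm long; origin at the centre of its underside. Leave it where it is.
- heatsink: Bystander: finned heat sink, 26 x 60 x 30 mm; origin at the centre of its underside. Leave it where it is.
There are look-alikes about, which are no part of the job. What is shaped like the drift_mid but red or turquoise is not meant.

How it is judged:
By the outcome, as a careful person would: the job done as asked, in the order asked, and still so for the second after the job is handed in, with the robot touching nothing.
It also fails if it takes over 64 s, if anything falls off the work surface, if the arm or the gripper's body presses on something with over 40 N, if the wrist force passes 120 N, or if a joint passes its speed limit or range.

## Working session

There is one attempt and no reset: what is moved stays moved. The work goes in short steps, Python scripts to look and compute and a tool call to move; the robot and the scene stay as the last step left them, time stands still between calls to the robot, and variables do not carry over. Pictures are saved under pics/ and viewed, at most 10 in all, crops included, and the job is handed in when it is done.

Besides the shell and the picture viewer there is one more tool, called after "Request:" as name([rows], argument=value, ...), one row to a line, values as JSON. carry_out: Moves the arm, as the interface text tells. Its arguments: {"type":"object","properties":{"deltas":{"type":"array"},"newtons":{"type":"number"}},"required":["deltas"]}

```bash
mkdir -p pics; python3 - <<'E'
from station import manip
import cv2,numpy as np
s=manip.state();print({k:np.round(v,3).tolist() for k,v in s.items()})
for n in("scene","top"):
    cv2.imwrite(f"pics/{n}0.png",manip.capture(n)[:,:,::-1]);m=manip.camera_model(n);print(n,m)
E
```

```text
{'clock': 0.0, 'joints': [1.015, 0.182, 1.608, -0.0, 1.354, -0.206], 'qvel': [0.0, 0.001, -0.001, -0.0, 0.0, -0.0], 'joint_efforts': [-0.0, -43.39, -34.184, 0.07, 0.039, -0.0], 'tool_pos': [0.197, 0.54, 0.199], 'tool_rot': [-0.0, 0.174, 0.985, -0.001], 'ft_force': [-0.242, 0.59, -0.014], 'ft_torque': [0.019, -0.01, 0.022], 'grip_force': 0.0, 'grip_width': 0.088}
scene {'vfov': 54.19679978368209, 'cx': 280.1569614569992, 'cy': 204.18623721774566, 'k1': 0.037594623294107954, 'R': array([[ 0.8398257 , -0.54277414,  0.00943563],
       [-0.25318526, -0.40700637, -0.87763491],
       [ 0.4801979 ,  0.73467139, -0.47923682]]), 't': array([-0.49508952,  0.17717844,  0.70949003])}
top {'vfov': 49.36630770656423, 'cx': 269.8452035145673, 'cy': 205.58709486519984, 'k1': -0.0713040518046168, 'R': array([[-0.01911786, -0.99980621, -0.00469552],
       [-0.98749306,  0.01961711, -0.15643731],
       [ 0.15649911,  0.00164605, -0.98767673]]), 't': array([-0.08685382,  0.52091272,  0.96487545])}
```

View pics/scene0.png

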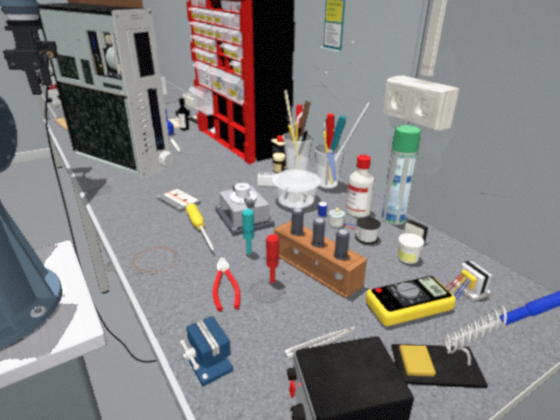

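View pics/top0.png

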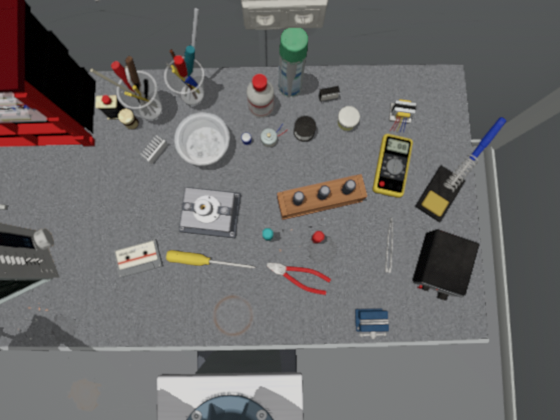

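The scene view shows the brown stand at about (320,257) with three dark drifts, and the block at (243,205). In the top view, the shanks are at (299,199), (324,192) and (349,187), and the barrel is at about (206,207). The red and turquoise decoys stand at (318,237) and (268,233).

```bash
cat > h.py <<'E'
import cv2,numpy as np
from station import manip
def ray(name,px,m=None):
    m=m or manip.camera_model(name); f=210/np.tan(np.radians(m['vfov']/2))
    d=(np.array(px,float)-[m['cx'],m['cy']])/f; u=d.copy()
    for _ in range(20): u=d/(1+m['k1']*(u@u))
    R=np.array(m['R']);return -R.T@m['t'],R.T@np.array([u[0],u[1],1])
def onz(name,px,z,m=None):
    o,d=ray(name,px,m);return o+d*(z-o[2])/d[2]
def proj(name,X,m=None):
    m=m or manip.camera_model(name); f=210/np.tan(np.radians(m['vfov']/2))
    c=np.array(m['R'])@X+m['t'];u=c[:2]/c[2];return u*(1+m['k1']*(u@u))*f+[m['cx'],m['cy']]
E
python3 - <<'E'
from h import *
a=cv2.imread('pics/scene0.png');b=cv2.imread('pics/top0.png')
A=cv2.resize(a[195:300,200:375],None,fx=4.4,fy=4.4,interpolation=cv2.INTER_CUBIC)[:,:770]
cv2.imwrite('pics/c1.png',A)
B=cv2.resize(b[170:250,170:380],None,fx=3.8,fy=3.8,interpolation=cv2.INTER_CUBIC);cv2.imwrite('pics/c2.png',B)
for p in((299,199),(324,192),(349,187)):print(onz('top',p,.1).round(3))
print(onz('top',(206,207),.082).round(3), onz('top',(268,233),.1).round(3),onz('top',(318,237),.1).round(3))
E
```

```text
[ 0.522 -0.158  0.1  ]
[ 0.536 -0.21   0.1  ]
[ 0.546 -0.263  0.1  ]
[0.512 0.038 0.082] [ 0.453 -0.092  0.1  ] [ 0.443 -0.194  0.1  ]
```

View pics/c1.png

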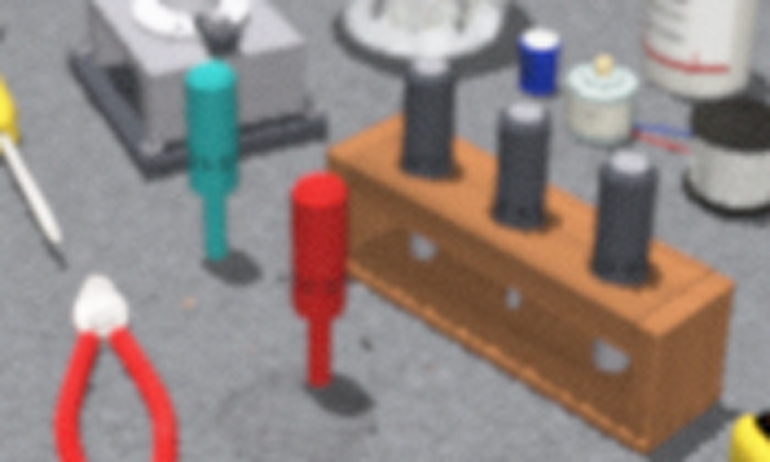

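View pics/c2.png

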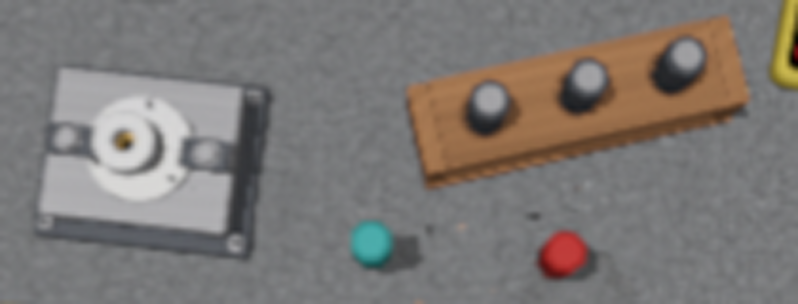

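The nose tips in the crop are about 25 px wide on the left (422,245), 14 px in the middle (513,297) and 38 px on the right (608,355). So the left drift, at about (0.522,-0.158), is the 11 mm one. The bore shows in the top view at roughly (202.6,207). Next I'll look from close up with the wrist camera.

```bash
cat >> h.py <<'E'
from scipy.spatial.transform import Rotation as Ro
def tool():
    s=manip.state();q=s['tool_rot'];return s,np.array(s['tool_pos']),Ro.from_quat([q[1],q[2],q[3],q[0]]).as_matrix()
def go(target,yaw=None):
    """deltas in tool frame (mm) to reach target; yaw = world angle of tool y (deg, mod 180)"""
    s,p,R=tool();d=R.T@(np.array(target)-p)*1000
    a=np.degrees(np.arctan2(R[1,1],R[0,1]));t=0 if yaw is None else -((yaw-a+90)%180-90)
    print('deltas',d.round(1),'turn',round(t,1),'yaw now',round(a,1),'j6',round(s['joints'][5],2))
E
python3 - <<'E'
from h import *
s,p,R=tool();m=manip.camera_model('wrist');c=-np.array(m['R']).T@m['t']
print('cam in tool',R.T@(c-p),'\n',R.T@np.array(m['R']).T,m['vfov'],m['cx'],m['cy'],m['k1'])
print(onz('top',(202.6,207.1),.082),onz('top',(207.4,209.5),.054))
go([.52,.038,.2],12.9);go([.522,-.158,.2],12.9)
E
```

```text
cam in tool [ 7.21043283e-02 -1.02178544e-04 -1.84959589e-01] 
 [[-9.81416217e-04 -9.61200209e-01 -2.75849951e-01]
 [ 9.99999445e-01 -1.04920850e-03  9.81829366e-05]
 [-3.83797573e-04 -2.75849701e-01  9.61200705e-01]] 58.582485392068605 276.4976248543784 210.74243174643405 -0.07814375520366629
[0.5121779  0.04508585 0.082     ] [0.5111163  0.03882536 0.054     ]
deltas [-475.6 -360.6   -0.7] turn 57.1 yaw now 70.0 j6 -0.21
deltas [-5.446e+02 -5.441e+02 -4.000e-01] turn 57.1 yaw now 70.0 j6 -0.21
```

```bash
python3 - <<'E'
from h import *
for p in((137,170),(68,133),(163,160)):print(p,onz('scene',p,0).round(3))
print(proj('scene',[.197,.54,.2]),proj('scene',[.197,.54,.0]))
for p in((52,258),(45,230),(0,222),(0,297)):print(p,[onz('top',p,z)[:2].round(3).tolist() for z in(0,.2,.35)])
E
```

```text
(137, 170) [0.376 0.45  0.   ]
(68, 133) [0.261 0.905 0.   ]
(163, 160) [0.466 0.485 0.   ]
[ 46.31301726 103.24090142] [ 65.1215351 172.2516381]
(52, 258) [[0.414, 0.405], [0.404, 0.308], [0.396, 0.235]]
(45, 230) [[0.479, 0.426], [0.456, 0.324], [0.439, 0.248]]
(0, 222) [[0.499, 0.537], [0.473, 0.414], [0.453, 0.322]]
(0, 297) [[0.326, 0.526], [0.333, 0.405], [0.338, 0.314]]
```

```bash
python3 - <<'E'
from h import *
go([.27,.2,.2],70);go([.52,.038,.2],12.9)
E
```

```text
deltas [-185.2 -294.1   -0.7] turn -0.0 yaw now 70.0 j6 -0.21
deltas [-475.6 -360.6   -0.7] turn 57.1 yaw now 70.0 j6 -0.21
```

Request:
carry_out([
  [[-33,-53,0,0,0.1],[-66,-106,0,0,0.1],[-99,-159,0,8,0.1],[-132,-212,0,18,0.1],[-165,-262,0,28,0.1]],
])

```text
clock: 0.72
tool_pos: [0.262, 0.2358, 0.1995]
tool_rot: [0.0, 0.409, 0.912, 0.0]
ft_force: [0.7, -0.1, -0.3]
grip_width: 0.0483
grip_force: 0.0
```

```bash
python3 - <<'E'
from h import *
s,p,R=tool();print(p,s['grip_width'],s['clock']);go([.515,.035,.2],12.9)
E
```

```text
[0.26202148 0.23576208 0.19948928] 0.04833110589558617 0.725
deltas [-318.2   55.4   -0.4] turn 28.8 yaw now 41.7 j6 -0.34
```

Request:
carry_out([
  [[-61,11,0,10,0.1],[-122,22,0,20,0.1],[-183,33,0,28.8,0.1],[-244,44,0,28.8,0.1],[-305,55,0,28.8,0.1]],
])

```text
clock: 1.35
tool_pos: [0.5083, 0.0459, 0.1994]
tool_rot: [-0.0, 0.622, 0.783, 0.0]
ft_force: [0.2, 0.1, -0.0]
grip_width: 0.0481
grip_force: 0.0
```

Request:
carry_out([
  [[0,0,0,0,0.1],[0,0,0,0,0.1]],
])

```text
clock: 1.6
tool_pos: [0.5061, 0.0478, 0.1989]
tool_rot: [-0.001, 0.622, 0.783, -0.0]
ft_force: [-0.3, -0.4, -0.1]
grip_width: 0.0482
grip_force: 0.0
```

```bash
python3 - <<'E'
from h import *
m=manip.camera_model('wrist');im=manip.capture('wrist')[:,:,::-1].copy();s,p,R=tool();print(p,s['qvel'],s['clock'])
import pickle;pickle.dump((m,p,R),open('w1.pkl','wb'))
q=proj('wrist',np.array([.5122,.0451,.082]),m);print(q);cv2.imwrite('pics/w1.png',im)
go([.522,-.158,.2],12.9)
E
```

```text
[0.50597742 0.04820067 0.19928347] [ 0.01395027 -0.01956126  0.00360713 -0.00247431 -0.00196692 -0.00074244] 1.65
[284.40474186 198.06028577]
deltas [-204.4  -31.4   -0.8] turn 0.3 yaw now 13.2 j6 -0.37
```

View pics/w1.png

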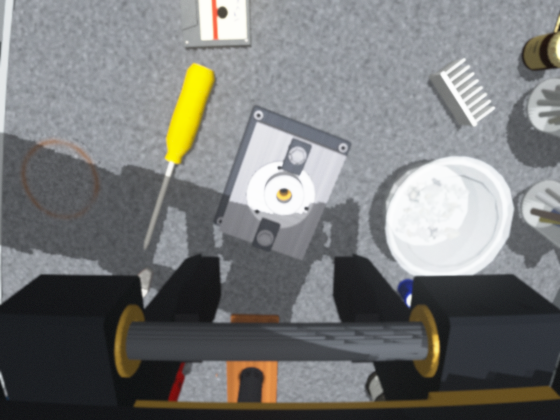

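The wrist view shows the bore, with its brass bush, at about (284,196) and the barrel ring around it. That agrees with the prediction from the top view. Next I'll take the same relative view of the left drift, so that any camera bias cancels.

```bash
python3 - <<'E'
from h import *
import pickle
m,p,R=pickle.load(open('w1.pkl','rb'));im=cv2.imread('pics/w1.png')
print(onz('wrist',(284.5,196),.082,m))
g=cv2.cvtColor(im,cv2.COLOR_BGR2GRAY);c=g[180:212,266:304]
print(c[6:26,8:30])
n=cv2.HoughCircles(cv2.GaussianBlur(g,(0,0),1),cv2.HOUGH_GRADIENT,1,5,param1=80,param2=12,minRadius=14,maxRadius=40)
print([x.round(1).tolist() for x in n[0] if abs(x[0]-284)<12 and abs(x[1]-196)<12])
f=210/np.tan(np.radians(m['vfov']/2));print('mm/px',303/f)
go([p[0]+.010,p[1]-.203,.229],12.9)
E
```

```text
[0.51186877 0.04683131 0.082     ]
[[252 252 252 252 252 252 252 251 251 250 250 250 251 252 252 253 253 252
  252 252 252 252]
 [252 252 252 252 251 250 247 243 238 234 233 236 242 248 250 252 252 252
  252 253 252 252]
 [252 252 252 251 248 241 226 201 184 170 166 178 200 226 241 249 252 252
  253 253 253 252]
 [252 252 252 249 241 215 167 130 111 103  99 106 129 168 211 238 247 252
  252 253 253 252]
 [252 252 250 245 228 182 124  89  79  73  74  75  91 128 177 215 237 248
  252 252 252 252]
 [252 251 248 238 216 168 116  88  80  74  76  81  91 122 165 195 217 241
  250 252 252 252]
 [252 250 244 231 211 171 129 105  94  92  93  95 104 133 170 191 203 229
  246 251 252 252]
 [252 248 237 225 212 186 148 126 117 115 114 116 121 151 186 203 206 218
  241 250 252 252]
 [251 245 230 221 217 202 176 149 135 131 131 135 148 177 205 215 210 208
  234 249 251 252]
 [251 242 221 217 218 215 200 179 164 157 158 166 181 204 216 217 204 194
  227 247 251 252]
 [250 241 212 205 216 220 216 206 197 192 194 199 206 215 220 214 192 184
  227 248 251 252]
 [251 241 208 188 203 216 219 219 216 214 
[... 607 characters left out ...]
]
 [252 252 253 253 252 252 250 248 244 242 241 243 246 249 250 251 252 252
  252 252 252 252]
 [252 252 252 252 252 252 252 252 251 250 250 250 251 251 252 252 252 252
  252 252 252 252]]
[[280.5, 193.5, 33.79999923706055], [274.5, 192.5, 28.0], [285.5, 194.5, 29.299999237060547], [289.5, 191.5, 24.299999237060547], [284.5, 199.5, 27.200000762939453], [291.5, 204.5, 31.600000381469727], [281.5, 204.5, 29.200000762939453], [272.5, 199.5, 31.5], [286.5, 204.5, 21.600000381469727], [290.5, 198.5, 23.899999618530273], [276.5, 187.5, 26.0], [281.5, 188.5, 17.299999237060547], [295.5, 189.5, 18.200000762939453]]
mm/px 0.8094037100032044
deltas [-199.9  -36.6  -29.8] turn 0.3 yaw now 13.2 j6 -0.37
```

Request:
carry_out([
  [[-50,-9,-20,0,0.1],[-100,-18,-30,0,0.1],[-150,-27,-30,0,0.1],[-200,-36.6,-30,0,0.1],[-200,-36.6,-30,0,0.1]],
])

```text
clock: 2.28
tool_pos: [0.5164, -0.1571, 0.2301]
tool_rot: [0.0, 0.622, 0.783, -0.0]
ft_force: [0.4, -0.4, 0.6]
grip_width: 0.0482
grip_force: 0.0
```

Request:
carry_out([
  [[0,0,0,0,0.1],[0,0,0,0,0.1],[0,0,0,0,0.1]],
])

```text
clock: 2.65
tool_pos: [0.5171, -0.1542, 0.2299]
tool_rot: [0.0, 0.621, 0.784, 0.0]
ft_force: [0.6, -0.1, -1.0]
grip_width: 0.0484
grip_force: 0.0
```

```bash
python3 - <<'E'
from h import *
m=manip.camera_model('wrist');im=manip.capture('wrist')[:,:,::-1].copy();s,p,R=tool();print(p,s['qvel'],s['clock'])
import pickle;pickle.dump((m,p,R),open('w2.pkl','wb'))
print(proj('wrist',np.array([.522,-.158,.112]),m));cv2.imwrite('pics/w2.png',im)
cv2.imwrite('pics/w2c.png',cv2.resize(im[110:270,190:390],None,fx=3.5,fy=3.5))
print(onz('wrist',(283.8,195.3),.112,m), onz('wrist',(283.8,195.3),.082,pickle.load(open('w1.pkl','rb'))[0]))
E
```

```text
[ 0.51708237 -0.15449448  0.22984758] [-0.00946659  0.00322981 -0.00084449  0.00049015 -0.0010006  -0.00217398] 2.7
[282.45046557 198.64457844]
[ 0.52242494 -0.15495292  0.112     ] [0.51116493 0.04728051 0.082     ]
```

View pics/w2c.png

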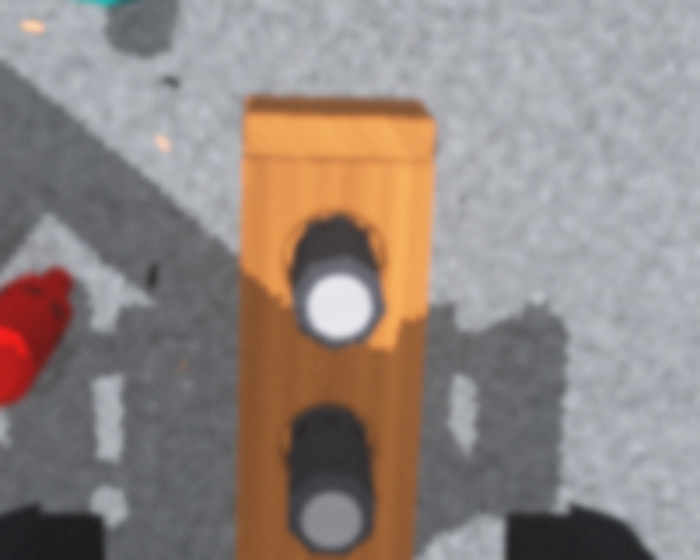

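In the crop the drift's top centre is at (338,306), which is full-image (286.6,197.4). The neighbouring drift is further down and the red decoy sits about 75 mm to the left, clear of the fingers.

```bash
python3 - <<'E'
from h import *
import pickle
m=pickle.load(open('w2.pkl','rb'))[0];X=onz('wrist',(286.6,197.4),.112,m);print(X,onz('wrist',(190+331/3.5,110+520/3.5),.112,m))
go([X[0],X[1],.071])
E
```

```text
[ 0.52511718 -0.15616868  0.112     ] [ 0.5364007 -0.2101239  0.112    ]
deltas [ -3.5   7.4 158.8] turn 0 yaw now 13.3 j6 -0.74
```

Request:
carry_out([
  [[-3.5,7.4,40,1.5,0.1],[-3.5,7.4,90,1.5,0.1],[-3.5,7.4,130,1.5,0.1],[-3.5,7.4,159,1.5,0.1],[-3.5,7.4,159,1.5,0.1]],
])

```text
clock: 3.32
tool_pos: [0.5231, -0.1559, 0.0684]
tool_rot: [-0.003, 0.631, 0.775, -0.0]
ft_force: [0.2, -0.1, -0.5]
grip_width: 0.0481
grip_force: 0.0
```

Request:
carry_out([
  [[0,0,0,0,0.1],[0,0,0,0,-1],[0,0,0,0,-1],[0,0,0,0,-1],[0,0,0,0,-1]],
], newtons=45)

```text
clock: 3.95
tool_pos: [0.5274, -0.1585, 0.0734]
tool_rot: [0.003, 0.632, 0.775, 0.001]
ft_force: [1.9, 1.1, 12.2]
grip_width: 0.0105
grip_force: 6.1
```

Request:
carry_out([
  [[0,0,0,0,-1],[0,0,0,0,-1],[0,0,0,0,-1]],
])

```text
clock: 4.32
tool_pos: [0.5287, -0.1589, 0.0743]
tool_rot: [0.004, 0.632, 0.775, 0.001]
ft_force: [3.2, 1.1, 13.6]
grip_width: 0.0005
grip_force: 6.7
```

```bash
python3 - <<'E'
from h import *
im=manip.capture('wrist')[:,:,::-1];a=manip.capture('scene')[:,:,::-1];s,p,R=tool();print(p,s['grip_width'],s['ft_force'])
A=cv2.resize(a[180:300,220:390],None,fx=3,fy=3);W=cv2.resize(im[:,:],(504,378))
c=np.zeros((378,1014,3),np.uint8);c[:360,:510]=A[:360,:510];c[:,510:]=W
cv2.imwrite('pics/g1.png',cv2.resize(c,(800,298)))
E
```

```text
[ 0.52871812 -0.15884633  0.07432223] 0.00018570976701186238 [ 2.9514964   0.40472887 12.992663  ]
```

View pics/g1.png

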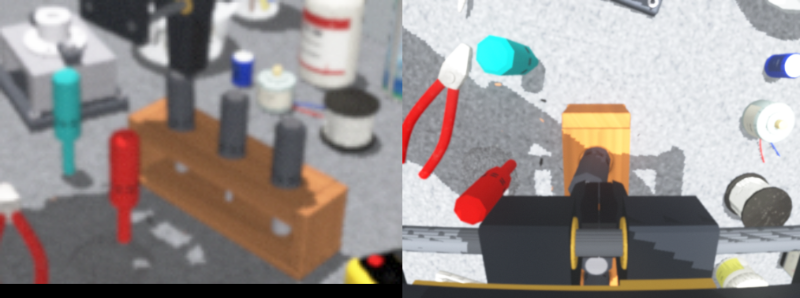

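```bash
python3 - <<'E'
from h import *
print('scene',onz('scene',(297.7,209.5),.112),'top',onz('top',(170+490/3.8,170+98/3.8),.112))
k=3*800/1014
for X in([.5287,-.1588,.0743],[.5287,-.1588,.112],[.525,-.156,.112],[.525,-.156,.062]):
    print(X,((proj('scene',np.array(X))-[220,180])*k).round(),(proj('wrist',np.array(X))*.9*800/1014+[510*800/1014,0]).round())
E
```

```text
scene [ 0.52604837 -0.1586136   0.112     ] top [ 0.52698659 -0.15714907  0.112     ]
[0.5287, -0.1588, 0.0743] [185. 108.] [600. 173.]
[0.5287, -0.1588, 0.112] [187.  69.] [601. 196.]
[0.525, -0.156, 0.112] [181.  69.] [596. 191.]
[0.525, -0.156, 0.062] [179. 121.] [596. 164.]
```

Request:
carry_out([
  [[0,0,-30,0,-1],[0,0,-70,0,-1],[0,0,-70,0,0.1],[0,0,-70,0,0.1],[0,0,-70,0,0.1]],
])

```text
clock: 5.05
tool_pos: [0.5241, -0.1569, 0.1393]
tool_rot: [-0.001, 0.632, 0.775, -0.0]
ft_force: [-0.2, 0.2, -0.1]
grip_width: 0.0286
grip_force: 0.0
```

```bash
python3 - <<'E'
from h import *
im=manip.capture('wrist')[:,:,::-1].copy();mw=manip.camera_model('wrist');a=manip.capture('scene')[:,:,::-1].copy();s,p,R=tool();print(p,s['grip_width'],s['ft_force'],s['clock'])
h=s['grip_width']/2
for y in(-h,0,h):
    X=p+R[:,1]*y;q=proj('scene',X);cv2.circle(a,tuple(int(v) for v in q.round()),1,(0,255,0),-1);q=proj('wrist',X,mw);cv2.circle(im,tuple(int(v) for v in q.round()),2,(0,255,0),-1)
A=cv2.resize(a[130:290,230:370],(420,480));W=im[200:,170:390];W=cv2.resize(W,(380,380))
c=np.zeros((480,800,3),np.uint8);c[:,:420]=A;c[:380,420:]=W;cv2.imwrite('pics/g2.png',c)
E
```

```text
[ 0.52420856 -0.15694489  0.13945211] 0.0364041349232172 [-0.16380034 -0.14314743  0.02334263] 5.15
```

View pics/g2.png

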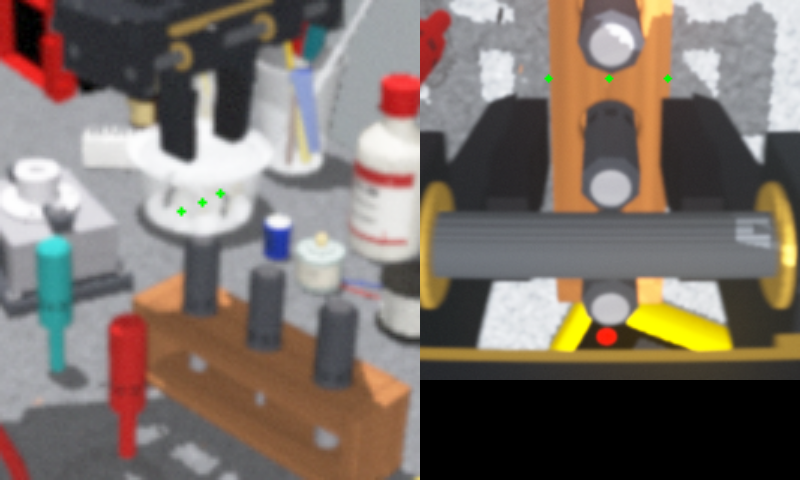

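The scene view shows the real fingertips about 55 px, or roughly 37 mm, above the reported TCP. The first contact on the drift top (112 mm, at a reported 74 mm) gives 38 mm, so the reported TCP z reads about 38 mm low. The drifts are all still standing. I'll go down that much further, checking force on the way.

Request:
carry_out([
  [[0,1.5,0,0,0.1],[0,1.5,20,0,0.1],[0,1.5,45,0,0.1],[0,1.5,70,0,0.1],[0,1.5,85,0,0.1]],
])

```text
clock: 5.78
tool_pos: [0.5258, -0.1566, 0.0542]
tool_rot: [-0.001, 0.632, 0.775, -0.0]
ft_force: [-0.6, 0.3, -1.0]
grip_width: 0.0486
grip_force: 0.0
```

Request:
carry_out([
  [[0,0,10,0,0.1],[0,0,20,0,0.1],[0,0,20,0,0.1],[0,0,20,0,-1],[0,0,20,0,-1]],
], newtons=50)

```text
clock: 6.4
tool_pos: [0.5269, -0.1572, 0.0364]
tool_rot: [0.001, 0.632, 0.775, 0.0]
ft_force: [-0.5, 0.1, -0.1]
grip_width: 0.0302
grip_force: 0.0
```

Request:
carry_out([
  [[0,0,0,0,-1],[0,0,0,0,-1],[0,0,0,0,-1],[0,0,0,0,-1],[0,0,0,0,-1]],
])

```text
clock: 7.02
tool_pos: [0.5267, -0.1572, 0.0361]
tool_rot: [0.0, 0.632, 0.775, -0.0]
ft_force: [-1.1, 0.3, 5.5]
grip_width: 0.0217
grip_force: 50.0
```

Request:
carry_out([
  [[0,0,-10,0,-1],[0,0,-40,0,-1],[0,0,-80,0,-1],[0,0,-110,0,-1],[0,0,-110,0,-1]],
])

```text
clock: 7.65
tool_pos: [0.528, -0.1577, 0.1481]
tool_rot: [0.002, 0.632, 0.775, 0.001]
ft_force: [0.1, 0.2, -2.6]
grip_width: 0.0218
grip_force: 50.0
```

```bash
python3 - <<'E'
from h import *
m=manip.camera_model('wrist');im=manip.capture('wrist')[:,:,::-1].copy();s,p,R=tool();print(p,s['grip_width'],s['ft_force'],s['clock'])
cv2.imwrite('pics/w3.png',im)
print(R[:,0],R[:,1]);print(proj('wrist',p+[0,0,-.024],m),proj('wrist',p+[0,0,.076],m))
go(np.array([.5267-.0139,-.1572+.2035,.146]))
E
```

```text
[ 0.5267759  -0.15705821  0.14603924] 0.0220750832743953 [ 0.86637502  0.31683811 -2.18962882] 7.7
[-2.02135990e-01  9.79357049e-01 -9.01583887e-04] [0.97935648 0.20213701 0.00123275]
[276.11369897 226.93299959] [276.84055548 321.14615114]
deltas [ 2.02e+02  2.74e+01 -1.00e-01] turn 0 yaw now 11.7 j6 -0.71
```

Request:
carry_out([
  [[45,6,0,0,-1],[90,13,0,0,-1],[135,20,0,0,-1],[175,25,0,0,-1],[192,27.4,10,0,-1]],
])

```text
clock: 8.32
tool_pos: [0.5133, 0.0385, 0.134]
tool_rot: [-0.001, 0.631, 0.776, -0.0]
ft_force: [-0.7, -0.7, -2.1]
grip_width: 0.0219
grip_force: 50.0
```

Request:
carry_out([
  [[0,0,10,0,-1],[0,0,20,0,-1],[0,0,20,0,-1],[0,0,20,0,-1],[0,0,20,0,-1]],
])

```text
clock: 8.95
tool_pos: [0.5149, 0.036, 0.1162]
tool_rot: [0.0, 0.632, 0.775, 0.0]
ft_force: [-0.4, 0.2, -1.8]
grip_width: 0.0219
grip_force: 50.0
```

```bash
python3 - <<'E'
from h import *
import pickle
m=manip.camera_model('wrist');im=manip.capture('wrist')[:,:,::-1].copy();s,p,R=tool();print(p,s['grip_width'],s['ft_force'],s['clock'],s['qvel'])
cv2.imwrite('pics/w4.png',im);pickle.dump((m,p,R),open('w4.pkl','wb'))
t=proj('wrist',p+[0,0,-.024],m);b=proj('wrist',np.array([.5112,.0473,.082]),m);print('pred tip',t,'bore',b)
cv2.imwrite('pics/w4c.png',cv2.resize(im[160:280,200:350],(750,600),interpolation=cv2.INTER_CUBIC))
E
```

```text
[0.51490242 0.03615842 0.11617458] 0.021999090266744514 [ 0.4574103   0.53510846 -3.05163001] 9.0 [ 5.55978764e-03 -2.41273743e-03  1.52960144e-03  2.95454048e-04
 -1.10168206e-03 -4.63750678e-05]
pred tip [278.14221999 229.41704055] bore [275.79191647 205.78289423]
```

View pics/w4c.png

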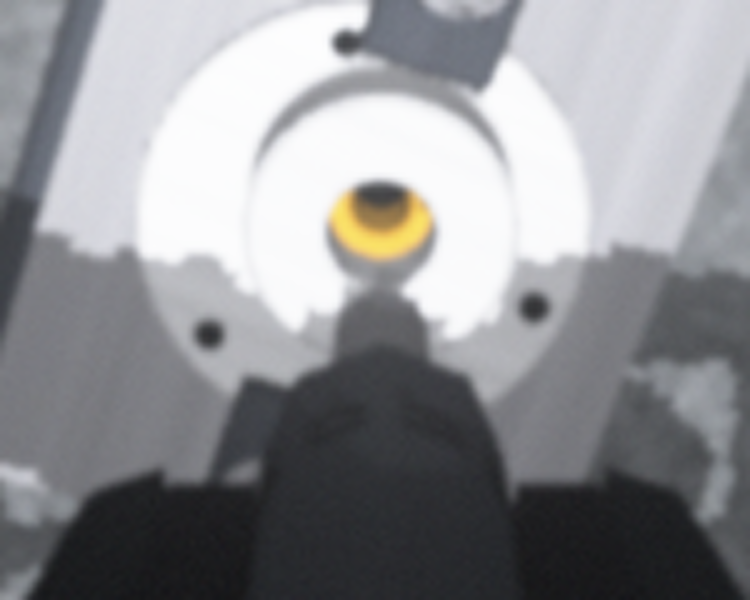

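The close view shows the bore centre at crop (381,233), i.e. (276.2,206.6), and the nose end centre at about crop (382,330), i.e. (276.4,226).

```bash
python3 - <<'E'
from h import *
import pickle
m,p,R=pickle.load(open('w4.pkl','rb'))
b=onz('wrist',(276.2,206.6),.082,m)
for z in(.090,.092,.094):
    t=onz('wrist',(276.4,226),z,m);print(t,t-p,(R.T@(b-t)*1000).round(1))
E
```

```text
[0.51361638 0.03732299 0.09      ] [-0.00128603  0.00116457 -0.02617458] [ 9.7 -0.1  8. ]
[0.51348323 0.03797374 0.092     ] [-0.00141918  0.00181532 -0.02417458] [ 9.1 -0.1 10. ]
[0.51335008 0.03862449 0.094     ] [-0.00155233  0.00246607 -0.02217458] [ 8.4 -0.1 12. ]
```

Request:
carry_out([
  [[5,0,0,0,-1],[9,0,0,0,-1],[9,0,4,0,-1],[9,0,9,0,-1],[9,0,12,0,-1]],
])

```text
clock: 9.62
tool_pos: [0.5124, 0.0454, 0.1031]
tool_rot: [-0.0, 0.632, 0.775, -0.0]
ft_force: [-0.1, 0.5, -2.0]
grip_width: 0.0222
grip_force: 50.0
```

Request:
carry_out([
  [[0,0,0,0,-1],[0,0,1,0,-1]],
])

```text
clock: 9.88
tool_pos: [0.5128, 0.0453, 0.1028]
tool_rot: [0.0, 0.632, 0.775, 0.0]
ft_force: [-0.5, 0.1, -2.0]
grip_width: 0.0224
grip_force: 50.0
```

Request:
carry_out([
  [[0,0,3,0,-1],[0,0,6,0,-1],[0,0,9,0,-1],[0,0,11,0,-1],[0,0,12,0,-1]],
])

```text
clock: 10.5
tool_pos: [0.513, 0.0453, 0.0913]
tool_rot: [0.0, 0.632, 0.775, 0.0]
ft_force: [-1.8, -0.8, 6.5]
grip_width: 0.0219
grip_force: 50.0
```

Request:
carry_out([
  [[0,0,1,0,-1],[0,0,2,0,-1],[0,0,3,0,-1]],
])

```text
clock: 10.88
tool_pos: [0.5131, 0.0453, 0.0884]
tool_rot: [0.0, 0.632, 0.775, 0.0]
ft_force: [-2.7, -0.5, 5.1]
grip_width: 0.0221
grip_force: 50.0
```

Request:
carry_out([
  [[0,0,1,0,-1],[0,0,2,0,-1],[0,0,3,0,-1],[0,0,4,0,-1],[0,0,5,0,-1]],
])

```text
clock: 11.5
tool_pos: [0.5128, 0.0454, 0.0826]
tool_rot: [0.0, 0.632, 0.775, 0.0]
ft_force: [0.7, 0.4, 2.9]
grip_width: 0.0219
grip_force: 50.0
```

Request:
carry_out([
  [[0,0,1,0,-1],[0,0,2,0,-1],[0,0,3,0,-1],[0,0,4,0,-1],[0,0,4,0,-1]],
])

```text
clock: 12.12
tool_pos: [0.5119, 0.0455, 0.078]
tool_rot: [-0.001, 0.632, 0.775, -0.0]
ft_force: [0.1, -0.1, -2.4]
grip_width: 0.0217
grip_force: 50.0
```

Request:
carry_out([
  [[0,0,2,0,-1],[0,0,4,0,-1],[0,0,5,0,-1],[0,0,5,0,-1]],
])

```text
clock: 12.62
tool_pos: [0.5126, 0.0454, 0.0736]
tool_rot: [-0.0, 0.632, 0.775, -0.0]
ft_force: [1.2, -0.1, -2.2]
grip_width: 0.022
grip_force: 50.0
```

```bash
python3 - <<'E'
from h import *
s,p,R=tool();print(p,s['ft_force'],s['clock'])
a=cv2.imread('pics/scene0.png');b=manip.capture('scene')[:,:,::-1].copy()
def br(i):
    h=cv2.cvtColor(i,cv2.COLOR_BGR2HSV);return cv2.inRange(h,(15,90,60),(32,255,255))[190:245,205:285]
for i in(a,b):
    ys,xs=np.nonzero(br(i));print(len(xs),(xs.mean()+205,ys.mean()+190) if len(xs) else '')
print(proj('scene',np.array([.512,.039,.02])))
cv2.imwrite('pics/s5.png',cv2.resize(b[175:245,200:300],(800,560),interpolation=cv2.INTER_CUBIC))
E
```

```text
[0.51256786 0.04539335 0.07359955] [ 1.23666237 -0.14361454 -2.23995081] 12.625
0 
0 
[243.89173273 210.13575965]
```

Request:
carry_out([
  [[0,0,-10,0,-1],[0,0,-25,0,-1],[0,0,-43,0,-1],[-5,0,-43,0,-1],[-10,0,-43,0,-1]],
])

```text
clock: 13.3
tool_pos: [0.5148, 0.0352, 0.1168]
tool_rot: [0.0, 0.632, 0.775, 0.0]
ft_force: [0.4, 0.1, -2.2]
grip_width: 0.0216
grip_force: 50.0
```

```bash
python3 - <<'E'
from h import *
im=manip.capture('wrist')[:,:,::-1].copy();s,p,R=tool();print(p,s['ft_force'],s['clock'])
cv2.imwrite('pics/w6.png',im);o=cv2.imread('pics/w4.png')
for i in(o,im):
    m=cv2.inRange(cv2.cvtColor(i,cv2.COLOR_BGR2HSV),(12,90,60),(35,255,255))[190:235,255:300];ys,xs=np.nonzero(m);print(len(xs),(xs.mean()+255,ys.mean()+190) if len(xs) else '')
print(im[194:224:2,264:292:2].mean(2).astype(int))
go([.5267,-.1572,.146],11.7)
E
```

```text
[0.51459877 0.03467507 0.11644176] [ 0.14282846 -0.27834166 -2.15466036] 13.35
187 (np.float64(275.63101604278074), np.float64(204.86631016042782))
32 (np.float64(276.3125), np.float64(197.40625))
[[250 250 250 249 246 242 241 243 247 250 251 251 251 251]
 [251 250 245 221 207 203 200 202 209 223 245 251 251 251]
 [251 247 196 113 126 150 159 153 133 111 177 244 251 251]
 [250 224 100  75  79  82  85  84  77  76  89 201 249 251]
 [247 168  75  72  72  73  73  74  73  71  69 140 242 250]
 [244 151  95  80  70  68  69  68  67  69  77 125 235 249]
 [243 156 135 142 120  89  73  74  79  95 117 138 233 249]
 [246 178 145 192 210 176 129 124 128 135 138 159 242 250]
 [249 223 153 159 189 193 158 150 147 147 144 203 248 250]
 [249 243 193 155 154 155 153 150 150 151 182 240 250 250]
 [250 249 241 210 168 156 152 153 165 199 239 250 250 250]
 [251 251 249 241 204 168 164 197 231 244 249 250 251 251]
 [250 250 240 231 184 135 132 157 196 223 244 250 250 250]
 [247 245 206 145 122 111 106 109 117 148 237 248 250 250]
 [227 201 145 104 108 107 101 102 106 113 181 222 234 247]]
deltas [-190.4  -26.9  -29.5] turn -0.1 yaw now 11.6 j6 -0.37
```

The brass area in the bore shrank from 187 to 32 px and sits deeper, so the bush has dropped. Now I'll take the drift back to the stand.

Request:
carry_out([
  [[-40,-5,-20,0,-1],[-90,-13,-30,0,-1],[-140,-20,-30,0,-1],[-175,-25,-30,0,-1],[-190.4,-26.9,-30,0,-1]],
])

```text
clock: 13.98
tool_pos: [0.5263, -0.1582, 0.1459]
tool_rot: [-0.001, 0.633, 0.774, -0.0]
ft_force: [0.8, 1.2, -2.2]
grip_width: 0.0216
grip_force: 50.0
```

Request:
carry_out([
  [[0,0,0,0,-1],[0,0,0,0,-1],[0,0,0,0,-1],[0,0,0,0,-1]],
])

```text
clock: 14.48
tool_pos: [0.5269, -0.1554, 0.1468]
tool_rot: [-0.0, 0.631, 0.776, 0.0]
ft_force: [0.1, 0.4, -2.4]
grip_width: 0.0218
grip_force: 50.0
```

```bash
python3 - <<'E'
from h import *
s,p,R=tool();print(p,s['ft_force'],s['clock'],s['qvel'].round(3) if hasattr(s['qvel'],'round') else s['qvel']);go([.5267,-.1572,.036],11.7)
E
```

```text
[ 0.52687169 -0.15541686  0.14676759] [ 0.1457824   0.37678172 -2.38077238] 14.475 [-0.006  0.004 -0.002 -0.     0.    -0.001]
deltas [ -1.7  -0.5 110.8] turn 0.0 yaw now 11.7 j6 -0.71
```

Request:
carry_out([
  [[-1.7,-0.5,0,0,-1],[-1.7,-0.5,25,0,-1],[-1.7,-0.5,50,0,-1],[-1.7,-0.5,58,0,-1],[-1.7,-0.5,65,0,-1]],
])

```text
clock: 15.1
tool_pos: [0.527, -0.1583, 0.0819]
tool_rot: [0.0, 0.632, 0.775, 0.0]
ft_force: [0.6, 0.2, -2.3]
grip_width: 0.0219
grip_force: 50.0
```

Request:
carry_out([
  [[0,0,8,0,-1],[0,0,18,0,-1],[0,0,28,0,-1],[0,0,34,0,-1],[0,0,37,0,-1]],
])

```text
clock: 15.72
tool_pos: [0.5265, -0.158, 0.0442]
tool_rot: [-0.0, 0.632, 0.775, -0.0]
ft_force: [0.4, 0.2, -2.4]
grip_width: 0.0214
grip_force: 50.0
```

Request:
carry_out([
  [[0,0,3,0,-1],[0,0,6,0,-1],[0,0,8,0,-1],[0,0,8,0,-1]],
])

```text
clock: 16.23
tool_pos: [0.5266, -0.158, 0.0366]
tool_rot: [-0.0, 0.632, 0.775, -0.0]
ft_force: [0.4, -0.2, -2.5]
grip_width: 0.0218
grip_force: 50.0
```

Request:
carry_out([
  [[0,0,0.5,0,-1],[0,0,1,0,-1],[0,0,1.5,0,-1],[0,0,1.5,0,-1]],
])

```text
clock: 16.73
tool_pos: [0.5269, -0.1583, 0.0362]
tool_rot: [0.0, 0.632, 0.775, -0.0]
ft_force: [-3.3, 0.7, 6.7]
grip_width: 0.022
grip_force: 50.0
```

Seated. Now I'll release it gently and retreat straight up.

Request:
carry_out([
  [[0,0,-0.5,0,-0.4],[0,0,-1,0,-0.2],[0,0,-1,0,0],[0,0,-1,0,0.1],[0,0,-1,0,0.1]],
])

```text
clock: 17.35
tool_pos: [0.5266, -0.1581, 0.0361]
tool_rot: [-0.0, 0.632, 0.775, -0.0]
ft_force: [0.3, 1.0, -0.6]
grip_width: 0.0483
grip_force: 0.0
```

Request:
carry_out([
  [[0,0,0,0,0.1],[0,0,-20,0,0.1],[0,0,-60,0,0.1],[0,0,-110,0,0.1],[0,0,-160,0,0.1]],
])

```text
clock: 17.98
tool_pos: [0.5264, -0.158, 0.1976]
tool_rot: [-0.0, 0.632, 0.775, -0.0]
ft_force: [0.4, 0.1, 0.6]
grip_width: 0.0486
grip_force: 0.0
```

Request:
carry_out([
  [[0,0,0,0,0.1],[40,0,-20,0,0.1],[90,0,-40,0,0.1],[90,0,-40,0,0.1]],
])

```text
clock: 18.48
tool_pos: [0.5084, -0.0676, 0.2367]
tool_rot: [0.0, 0.63, 0.776, 0.0]
ft_force: [0.0, 0.3, -0.6]
grip_width: 0.0489
grip_force: 0.0
```

```bash
python3 - <<'E'
from h import *
b=manip.capture('scene')[:,:,::-1];t=manip.capture('top')[:,:,::-1];s,p,R=tool();print(p,s['ft_force'],s['clock'],s['grip_width'])
c=np.zeros((600,800,3),np.uint8);c[:300,:400]=cv2.resize(b,(400,300));c[:300,400:]=cv2.resize(t,(400,300))
c[300:,:480]=cv2.resize(b[195:300,207:375],(480,300),interpolation=cv2.INTER_CUBIC);cv2.imwrite('pics/fin.png',c)
E
```

```text
[ 0.50815176 -0.06977369  0.23528488] [-0.40693687 -0.17054144 -0.22465818] 18.575 0.048397080345378436
```

View pics/fin.png

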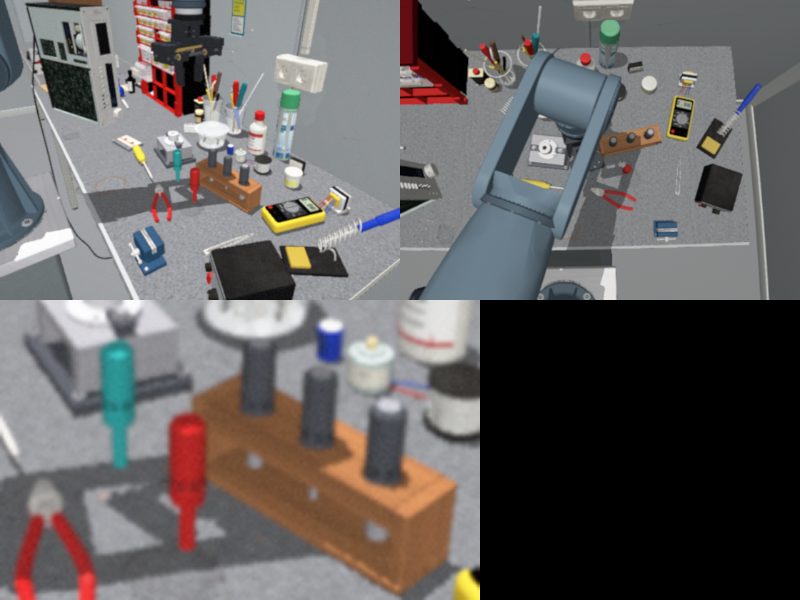

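All three drifts stand fully down, with their noses showing at crop (255,460), (313,493) and (377,530). The other things are where they were, and the arm is clear.

```bash
python3 -c "
from station import manip;print(manip.hand_in())"
```

```text
the job is handed in; nothing more can be done
None
```

The bush has been driven out and has dropped clear of the bore, the 11 mm drift is back in the stand with the other two, nothing else on the bench looks moved, and the job is handed in at about 18.6 s (no verdict came back).

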